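# Set the focus gauge and hold the loupe over a stencil's registration mark

## Robot

A 6-joint arm with a two-finger parallel gripper is mounted at the origin on the work surface. World frame = base frame: x ahead of the robot, y to its left, z up, the work surface at z = 0. Lengths are in mm, angles in rad, forces in N, time in s.
With the tool pointing down it reaches from about 350 to 875 mm from the base axis. Payload 4.2 kg.
Tool frame: the origin (TCP) lies between the finger pads; the fingertips stand 17 mm ahead of it and the grasp point (between the pads) lies 2 mm behind it (nose_length is the distance from the TCP to the fingertips, in mm); z points along the fingers, y is the direction in which the jaws open and shut (so a half turn about z gives the same grasp; the last joint's range is limited). The gripper opens to 85 mm and grips with 20 to 120 N. Pads are 22 mm wide; open, the fingers measure 114 mm over their backs; the gripper's body (76 mm by 85 mm) begins 54 mm behind the grasp point. The pads swing forward as they close: fully open they stand 13 mm farther back than shut.
Start: joints at [-1.004, 0.385, 0.008, 0, -1.194, -0.259], TCP at [189.367, -595.6, 248.312] pointing down, gripper open.
Joint ranges: [-3.14, 3.14], [-1.21, 2.06], [-1.07, 1.41], [-3.16, 2.05], [-2.99, -0.16], [-3.1, 3.1]. Speed limits (rad/s): [2.79, 2.79, 3.14, 3.14, 3.14, 3.14].

## Interface

Orientations are given as a unit quaternion [x, y, z, w].
In Python, from bench import * gives the robot as it stands.
- The arm moves only by the tool jog_arm, never from a script. Its argument "increments" is a list of rows, each a list of 4 numbers: the shift along the tool's x, y, z in m, then the turn about the tool's z in degrees. A call has 1 to 10 rows; each row is the pose to reach, as a shift and turn from the pose measured when the call began, along the tool's axes at that moment; what a row does not reach only later rows make up. A row lasts 1/8 s, in which the tool goes at most 62.5 mm and 10.7 degrees, less where a joint would pass 70% of its speed; a pose out of reach is approached as far as the arm can. A call with a gripper value outside its range is refused whole. "hand" is the gripper's target within -1 to 1 (fully open at 1, half-way at 0, shut at -1), set as the call begins (left out, the last holds). The fingers move at their own pace and stop on an object; the grip force is fixed at half the most. Time passes only in rows, so rows that repeat a pose let the fingers close. It gives the time, the measured TCP pose, the force and the opening at its end, in the units of the state.
- read_state(): the state, without advancing time (a new reading comes with each control period).
- get_image(name): name is "scene" or "top" or "wrist"; returns the picture (480x640x3 uint8, red, green, blue); there is no depth.
- calibration(name): a dict with "fx", "fy", "cx", "cy" (pixels), "D" ([k1, k2, p1, p2, k3] as OpenCV has them; the pictures are not rectified), "position" and "rotation" of the camera in the world; the wrist camera has in their place "hand_eye" (4x4, takes a point from camera to tool coordinates, whose origin is the TCP and whose axes are the flange's). Camera axes: x right, y up, looking along -z (the intrinsics and any distortion apply to the point x, -y, -z); pixel columns grow to the right and rows downward; lengths in mm; the calibration is good to about 2 mm. A picture is of the moment at which its call begins: read the wrist's pose just before it. calibration takes no time and is no camera call.
- job_done(): hands the job in, once; it reports no verdict.
The state is a dict: "clock": time; "joints": joint angles; "joint_vel": joint speeds; "joint_efforts": joint torques, N m; "position": TCP position; "ee_rot": TCP orientation; "contact_force": force on the tool from outside, world axes, zero at the start; "wrist_torque": the same for the moment, N m; "gripper_width": finger opening in mm.
Only numpy, scipy, OpenCV 4.12 (cv2) and the standard library are available. Lean on these libraries where they do the work, as an engineer would, in place of code of your own. Each camera call takes 0.05 s, during which the arm holds its last target.

## Task

Turn the sleeve of the focus gauge to 5 and let go of it; its red pointer then shows the loupe's focal height. Then take the loupe off its rest by the handle and hold it level above the registration mark on the stencil, lens centred over the mark and at the height of the red pointer, touching nothing else. Finish while still holding it there, motionless, and leave the other things on the table where they are.

Things in the scene. Friction and masses are not known exactly. Their poses are not given: they have to be found in the camera images.
- gauge: The focus gauge, fixed: white base 96 x 173 x 20 mm (x -48 to 48, y -48 to 125 mm), grey upright six-sided sleeve at its origin, steel column with black rings at y = +105 mm (12 mm thick, top 108 mm above the table) with a red pointer, a 33 mm high block at x = -40 mm. Numbers 1 to 7 lie on the base around the sleeve, n in direction 60 - 20(n-1) degrees from +x, counter-clockwise positive; 5 at -20.
- sleeve (a joint): Turn of the sleeve, rad: 0 at number 1, 0.349 (20 degrees) more per number, 1.396 at 5; end stops just past 1 and 7. Grows clockwise seen from above. It clicks into a detent at each number (under 0.1 N m to turn out; snaps into the nearest when let go). A red line on its top and foot points at the number.
- sleeve_grip (a point): Point on the sleeve's axis, 60 mm above the table, at the height to grip it. The grip is an upright hexagonal bar, 34 mm across flats (39 across corners), from 34 to 76 mm above the table, free on all sides; below it is a toothed round foot 52 mm in diameter. Take it across two flats: the red line points at the middle of a flat, so the flats face that direction and every 60 degrees from it.
- focus_tip (a point): Tip of the gauge's red pointer, which sticks out 37 mm from the column along the gauge's +y. It marks the height for the middle of the lens. Turning the sleeve raises it 8 mm per number: 53 mm above the table at 1, 85 mm at 5, 101 mm at 7.
- stencil: Printing board, fixed: dark blue, 220 x 220 mm, with a brown stencil sheet on it, its surface 10 mm above the table; light tape on two edges, pink cut-out shapes, and two clothes pegs clipped on its -x edge (up to 22 mm above the table, out to x = -148 mm). Origin under its middle.
- target: Registration mark stuck on the stencil: a round white paper dot 34 mm across with a black ring and cross and a pink centre. Its place on the stencil varies. Origin at the middle of its underside.
- mark (a point): Centre of the registration mark's top, 11 mm above the table.
- rest: Loupe rest, fixed: wooden plate 176 x 60 x 6 mm with two cork blocks, tops 26 mm above the table, at x = +52 mm (under the lens) and x = -72 mm (under the handle's end, with a 7 mm high lip on each side). The space between the blocks is free. Origin under its middle.
- loupe: Loupe, about 75 g: a lens in an aluminium rim 72 mm across, 12 mm thick, with a flat-sided teal handle 16 mm wide, 14 mm thick, from x = -35 to -142 mm. Origin at the middle of the rim's underside; x points from handle to lens, z up. Lies flat on its rest, origin 26 mm above the table and 52.5 mm along the rest's +x. Balances about 50 mm behind the lens centre.
- lens (a point): Centre of the lens, 6 mm above the loupe's underside.
- handle_grip (a point): Middle of the handle's thickness, 54 mm behind the lens centre, close to the balance point: the place to grip, the fingers closing across the handle (along the loupe's y). The gap between handle and rest plate is 20 mm there.
- tape_roll: Bystander: roll of cream masking tape lying flat, 92 mm across, 25 mm high. Origin at its underside.
- ink_jar: Bystander: closed white jar with a pink cap, 60 mm across, 75 mm high. Origin at its underside.
- peg_a: Bystander: wooden clothes peg 72 x 10 x 12 mm lying on the table. Origin at its underside.
- peg_b: Bystander: another clothes peg, the same.
- craft_knife: Bystander: metal craft knife, about 137 mm long and 12 mm high. Origin under its middle.
- foam_dauber: Bystander: yellow foam dauber standing up, 44 mm across, 64 mm high. Origin at its underside.

How it is judged:
By the outcome, as a careful person would: the job done as asked, in the order asked, and still so for the second after the job is handed in, while the arm keeps its last pose, push and grip.
It also fails if it takes over 51 s, if anything falls off the work surface, if the arm or the gripper's body presses on something with over 40 N, if the wrist force passes 120 N, or if a joint passes its speed limit or range.

## Working session

There is one attempt and no reset: what is moved stays moved. The work goes in short steps, Python scripts to look and compute and a tool call to move; the robot and the scene stay as the last step left them, time stands still between calls to the robot, and variables do not carry over. Pictures are saved under pics/ and viewed, and the job is handed in when it is done.

Besides the shell and the picture viewer there is one more tool, called after "Emit:" by a JSON object that holds its "name" and its "arguments", one argument or row to a line. jog_arm: Moves the arm, as the interface text tells. Its arguments: {"type":"object","properties":{"increments":{"type":"array"},"hand":{"type":"number"}},"required":["increments"]}

```bash
mkdir -p pics; ls
python3 - <<'E'
from bench import *
import cv2,numpy as np
s=read_state();print(s)
for n in("scene","top","wrist"):
    im=get_image(n);cv2.imwrite(f"pics/{n}0.png",im[:,:,::-1]);c=calibration(n);print(n,c)
E
```

```text
pics
{'clock': 0.0, 'joints': array([-1.00440242e+00,  3.85546794e-01,  6.57516573e-03, -4.99310758e-04,
       -1.19396590e+00, -2.58582772e-01]), 'joint_vel': array([-0.00010146,  0.00077314,  0.00187947, -0.00127038, -0.00015184,
        0.00081166]), 'joint_efforts': array([-1.22135963e-03, -3.92289698e+01,  1.88395947e+01,  4.18627784e+00,
       -4.79008348e-03, -1.67787516e-05]), 'position': array([ 189.1945873 , -595.0881731 ,  247.20755008]), 'ee_rot': array([-1.53207576e-01,  9.88193422e-01,  1.07383013e-03, -2.16616461e-04]), 'contact_force': array([ 1.36337056, -0.56700877, -0.16034882]), 'wrist_torque': array([ 0.00398119,  0.03335559, -0.04373644]), 'gripper_width': 85.3990172275202}
scene {'fx': 452.588999543709, 'fy': 452.588999543709, 'cx': 328.5392157763753, 'cy': 240.47160480288372, 'D': array([-0.00950262,  0.        ,  0.        ,  0.        ,  0.        ]), 'position': array([1064.27418686, -176.36869898,  926.22870398]), 'rotation': array([0.21780381, 0.14642806, 0.55536586, 0.78910651])}
top {'fx': 533.7668311470204, 'fy': 533.7668311470204, 'cx': 317.39126670483466, 'cy': 234.29369688800836, 'D': array([0.00373263, 0.        , 0.        , 0.        , 0.        ]), 'position': array([ 352.30197969,   18.5079    , 1455.67852866]), 'rotation': array([ 0.05469968, -0.06246474, -0.69650434,  0.71273263])}
wrist {'fx': 380.93841840006473, 'fy': 380.93841840006473, 'cx': 327.02132565855754, 'cy': 232.51175663708844, 'D': array([-0.00692195,  0.        ,  0.        ,  0.        ,  0.        ]), 'hand_eye': array([[ 5.54849244e-04,  9.48199841e-01,  3.17673973e-01,
         8.18373719e+01],
       [ 9.99999190e-01, -1.62312054e-04, -1.26212584e-03,
         5.32663963e-01],
       [-1.14518521e-03,  3.17674416e-01, -9.48199163e-01,
        -1.25371069e+02],
       [ 0.00000000e+00,  0.00000000e+00,  0.00000000e+00,
         1.00000000e+00]])}
```

View pics/scene0.png

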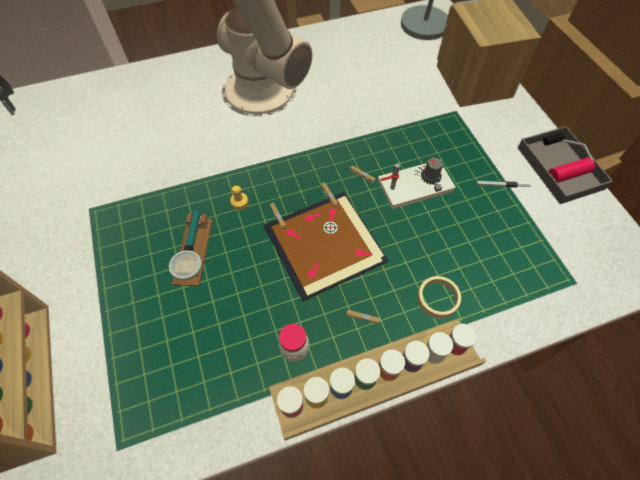

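View pics/top0.png

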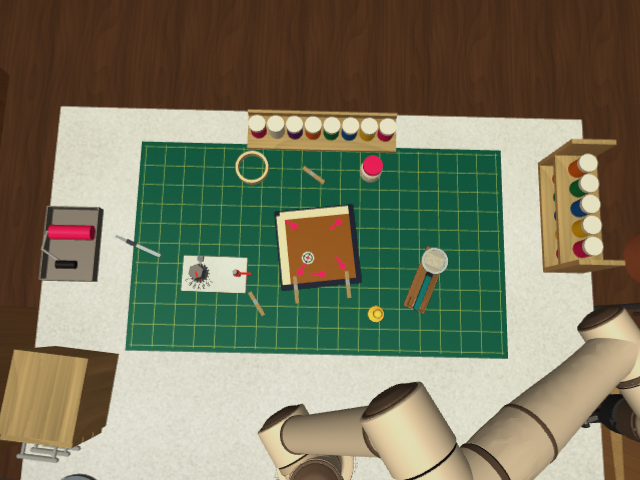

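View pics/wrist0.png

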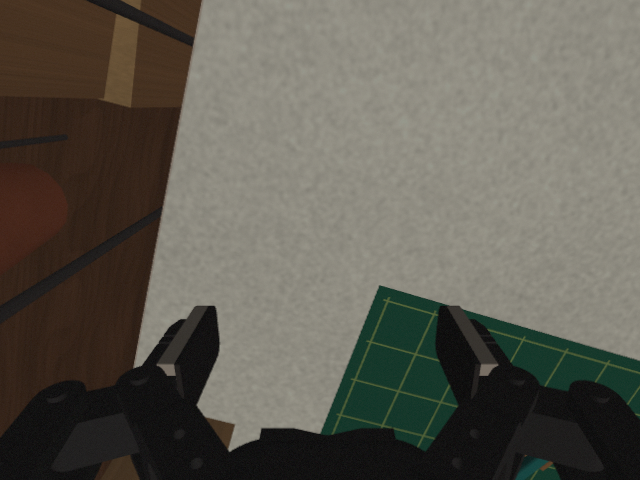

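Scene: gauge sleeve at top (198,272), mark at (308,258), loupe lens at (434,261), with its handle toward (415,305). I'll zoom in and set up the ray casting.

```bash
cat > h.py <<'E'
from bench import *
import cv2,numpy as np
from scipy.spatial.transform import Rotation as R
F=np.diag([1.,-1,-1])
def campose(n,s=None):
    c=calibration(n)
    if n=="wrist":
        s=s or read_state(); T=np.array(c["hand_eye"]); Rt=R.from_quat(s["ee_rot"]).as_matrix()
        return c,Rt@T[:3,:3],Rt@T[:3,3]+s["position"]
    return c,R.from_quat(c["rotation"]).as_matrix(),np.array(c["position"])
def K(c): return np.array([[c["fx"],0,c["cx"]],[0,c["fy"],c["cy"]],[0,0,1]])
def ray(n,uv,P=None):
    c,M,p=P or campose(n)
    q=cv2.undistortPoints(np.array(uv,float).reshape(-1,1,2),K(c),np.array(c["D"])).reshape(-1,2)
    d=(M@F@np.c_[q,np.ones(len(q))].T).T
    return p,d
def plane(n,uv,z,P=None):
    p,d=ray(n,uv,P); return p+d*((z-p[2])/d[:,2])[:,None]
def proj(n,X,P=None):
    c,M,p=P or campose(n)
    Y=(F@M.T@(np.atleast_2d(X)-p).T).T
    return cv2.projectPoints(Y.reshape(-1,1,3),np.zeros(3),np.zeros(3),K(c),np.array(c["D"]))[0].reshape(-1,2)
def tri(obs):
    A=0;b=0
    for n,uv,P in obs:
        p,d=ray(n,uv,P);d=d[0]/np.linalg.norm(d[0]);Q=np.eye(3)-np.outer(d,d);A=A+Q;b=b+Q@p
    return np.linalg.solve(A,b)
E
python3 - <<'E'
import cv2
t=cv2.imread("pics/top0.png");s=cv2.imread("pics/scene0.png")
a=cv2.resize(t[245:305,170:260],None,fx=6,fy=6,interpolation=cv2.INTER_CUBIC);cv2.imwrite("pics/tg.png",a)
a=cv2.resize(s[145:215,370:470],None,fx=6,fy=6,interpolation=cv2.INTER_CUBIC);cv2.imwrite("pics/sg.png",a)
a=cv2.resize(t[235:325,395:455],None,fx=6,fy=6,interpolation=cv2.INTER_CUBIC);cv2.imwrite("pics/tl.png",a)
E
```

```text
(no output)
```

View pics/tg.png

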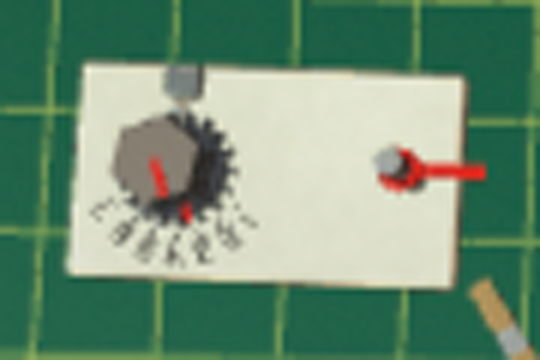

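View pics/sg.png

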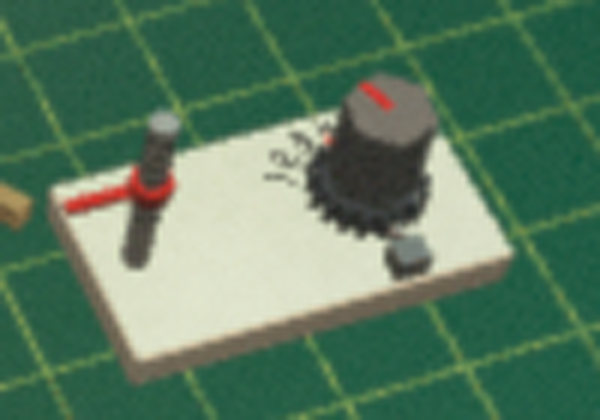

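View pics/tl.png

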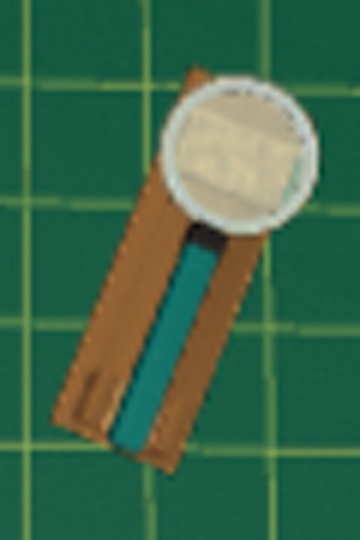

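```bash
python3 - <<'E'
from h import *
t=cv2.imread("pics/top0.png");s=cv2.imread("pics/scene0.png")
def tc(p): return np.array(p)/6+[170-.42,245-.42]
def sc(p): return np.array(p)/6+[370-.42,145-.42]
def tl(p): return np.array(p)/6+[395-.42,235-.42]
def fit(A,B):
    a=A-A.mean(0);b=B-B.mean(0);th=np.arctan2((a[:,0]*b[:,1]-a[:,1]*b[:,0]).sum(),(a*b).sum())
    Rm=np.array([[np.cos(th),-np.sin(th)],[np.sin(th),np.cos(th)]]);o=B.mean(0)-Rm@A.mean(0)
    return th,o,B-(A@Rm.T+o)
# gauge
W=plane("top",tc([(83,63),(464,76),(455,288),(68,274)]),20)[:,:2]
A=np.array([[-48,-48],[-48,125],[48,125],[48,-48.]])
th,o,r=fit(A,W);print("gauge top",np.degrees(th),o,r.round(1).tolist())
print("sleeve top (top img hex centre)",plane("top",tc([(155,161)]),76), "scene",plane("scene",sc([(393,108)]),76))
print("line",plane("top",tc([(155,158),(164,197)]),76),plane("scene",sc([(362,86),(391,106)]),76))
W=plane("scene",sc([(50,190),(137,362),(513,257)]),20)[:,:2]  # near corners
th,o,r=fit(np.array([[48,125],[-48,125],[-48,-48.]]),W);print("gauge scene",np.degrees(th),o,r.round(1).tolist())
# mark
def whitedot(img,z,n,box):
    x0,y0,x1,y1=box;g=img[y0:y1,x0:x1].astype(int);m=(g.min(2)>150).astype(np.uint8)
    k=cv2.connectedComponentsWithStats(m,8);print(k[2][1:],k[3][1:]+[x0,y0])
whitedot(t,11,"top",(296,246,320,270))
whitedot(s,11,"scene",(318,216,344,240))
print(plane("top",[(308,258)],11),plane("scene",[(330.5,228)],11))
# loupe rim top z=38 ; handle top z~39
print("lens",plane("top",tl([(240,156)]),38))
print("handle", plane("top",tl([(210,243),(130,443)]),39+1))
E
python3 - <<'E'
import cv2
t=cv2.imread("pics/top0.png");s=cv2.imread("pics/scene0.png")
a=cv2.resize(t[240:276,290:326],None,fx=8,fy=8,interpolation=cv2.INTER_CUBIC)
b=cv2.resize(s[210:246,312:348],None,fx=8,fy=8,interpolation=cv2.INTER_CUBIC)
c=cv2.resize(s[205:290,160:220],None,fx=5,fy=5,interpolation=cv2.INTER_CUBIC)[:288+130]
import numpy as np
o=np.zeros((425,900,3),np.uint8);o[:288,:288]=a;o[:288,290:578]=b;o[:c.shape[0],590:890]=c
cv2.imwrite("pics/mk.png",o[:,:800] if 0 else cv2.resize(o,None,fx=.88,fy=.88))
E
```

```text
gauge top 179.42999590965908 [479.23976579 318.73391491] [[-0.5, -0.5], [-0.6, 1.2], [0.3, 0.1], [0.9, -0.8]]
sleeve top (top img hex centre) [[478.69345307 318.68605157  76.        ]] scene [[477.80218005 321.42904877  76.        ]]
line [[479.98637935 318.76327288  76.        ]
 [463.29792879 313.90764357  76.        ]] [[463.17540051 314.70106794  76.        ]
 [476.58901152 321.13501316  76.        ]]
gauge scene 179.04360001082208 [479.80497335 319.85180832] [[1.5, 0.7], [-1.1, 1.0], [-0.5, -1.8]]
[[ 7  6 11 12 46]
 [ 6 10  3  7  8]] [[308.36956522 257.06521739]
 [302.75       259.25      ]]
[[ 6  6  6  5  8]
 [13  6  2  1  2]
 [16  7  3  4  5]
 [ 9  8  3  3  6]
 [13  8  3  3  6]
 [ 6 12  6  5  7]
 [ 9 12  3  3  6]
 [13 12  3  3  7]
 [13 12  6  5  7]] [[326.25       223.375     ]
 [331.5        222.        ]
 [335.2        224.6       ]
 [328.         225.16666667]
 [332.         225.16666667]
 [326.14285714 230.57142857]
 [328.         228.83333333]
 [332.         229.        ]
 [333.85714286 230.57142857]]
[[528.29282477  29.39778683  11.        ]] [[531.32871125  31.99800854  11.        ]]
lens [[ 526.03828386 -309.84790188   38.        ]]
handle [[ 486.63920289 -295.48252892   40.        ]
 [ 397.88167772 -259.1454249    40.        ]]
```

View pics/mk.png

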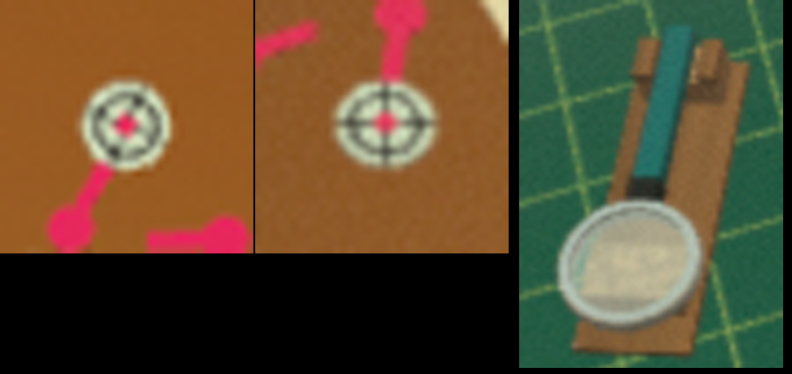

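Emit:
{"name": "jog_arm", "arguments": {
  "increments": [
    [-0.05,0.027,0,0],
    [-0.1,0.054,0,0],
    [-0.15,0.081,0,0],
    [-0.2,0.108,0,0],
    [-0.25,0.135,0,0],
    [-0.3,0.162,0,0],
    [-0.35,0.19,0,0],
    [-0.395,0.215,0,0],
    [-0.395,0.215,0,0]
  ]
}}

```text
clock: 1.27
position: [502.5, -268.2, 247.2]
ee_rot: [-0.156, 0.988, 0.001, -0.0]
contact_force: [-0.4, -0.6, 0.6]
gripper_width: 85.1
```

Run:
```python
from h import *
s=read_state();print(s["clock"],s["position"],R.from_quat(s["ee_rot"]).as_matrix().round(3).tolist(),s["contact_force"])
im=get_image("wrist");cv2.imwrite("pics/w1.png",im[:,:,::-1]);np.save("w1.npy",np.r_[s["position"],s["ee_rot"]])
```

```text
1.275 [ 502.52784434 -268.21461806  247.18809861] [[-0.952, -0.307, -0.001], [-0.307, 0.952, 0.002], [0.0, 0.002, -1.0]] [-0.40103268 -0.56653098  0.56567194]
```

View pics/w1.png

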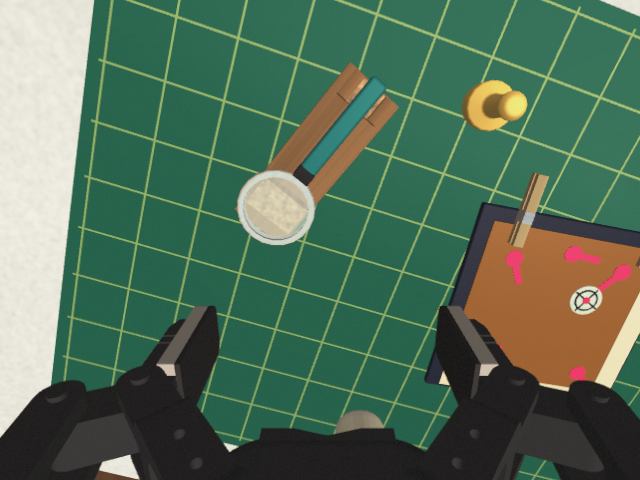

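The wrist view shows the lens at (276,207), the handle running to (378,85) and the mark at (586,300). Now to measure them.

```bash
cat >> h.py <<'E'
def loadP(f):
    a=np.load(f); return campose("wrist",{"position":a[:3],"ee_rot":a[3:]})
def teal(im,x0=0,y0=0,x1=640,y1=480):
    h=cv2.cvtColor(im,cv2.COLOR_BGR2HSV);m=cv2.inRange(h,(84,110,60),(100,255,200))
    q=np.zeros_like(m);q[y0:y1,x0:x1]=m[y0:y1,x0:x1]
    n,l,st,c=cv2.connectedComponentsWithStats(q,8);i=1+np.argmax(st[1:,4]);m=(l==i).astype(np.uint8)
    ct=max(cv2.findContours(m,0,2)[0],key=cv2.contourArea);return m,cv2.minAreaRect(ct),st[i]
E
python3 - <<'E'
from h import *
P=loadP("w1.npy");im=cv2.imread("pics/w1.png")
m,r,st=teal(im);print(r,st)
b=cv2.boxPoints(r);print(b)
w=plane("wrist",b,40,P);print(w)
t=cv2.imread("pics/top0.png");m,r2,st=teal(t,395,235,455,325);print(r2,st);b2=cv2.boxPoints(r2);print(plane("top",b2,40))
# ring
g=im[160:255,225:325];h=cv2.cvtColor(g,cv2.COLOR_BGR2HSV);mm=cv2.inRange(h,(0,0,150),(180,60,255))
ct=cv2.findContours(mm,0,2)[0];c=max(ct,key=cv2.contourArea);e=cv2.fitEllipse(cv2.convexHull(c));print(e)
print("lens w",plane("wrist",[np.array(e[0])+[225,160]],38,P))
def pink(im,x0,y0,x1,y1):
    h=cv2.cvtColor(im[y0:y1,x0:x1],cv2.COLOR_BGR2HSV);m=cv2.inRange(h,(160,120,100),(180,255,255))
    n,l,s,c=cv2.connectedComponentsWithStats(m,8);return s[1:],c[1:]+[x0,y0]
s0=cv2.imread("pics/scene0.png")
for n,i,bx,PP in(("wrist",im,(578,292,595,308),P),("top",t,(303,253,312,262),None),("scene",s0,(325,222,335,232),None)):
    s,c=pink(i,*bx);k=np.argmax(s[:,4]);print(n,s[k],c[k],plane(n,[c[k]],11,PP))
E
```

```text
((343.4466857910156, 125.28644561767578), (18.567073822021484, 115.88742065429688), 39.71875762939453) [ 301   77   85   98 2075]
[[299.27872 163.92383]
 [373.33304  74.78434]
 [387.61465  86.64906]
 [313.56033 175.78854]]
[[ 477.78624505 -300.05174753   40.        ]
 [ 390.4881944  -263.5524667    40.        ]
 [ 395.34132141 -249.34729515   40.        ]
 [ 483.86257439 -285.1739052    40.        ]]
((421.82757568359375, 292.4310302734375), (5.570859909057617, 35.83919906616211), 21.801410675048828) [413 276  18  34 200]
[[ 398.65332258 -249.4934761    40.        ]
 [ 487.26781906 -285.66613565   40.        ]
 [ 482.07412333 -299.39280066   40.        ]
 [ 393.56118022 -263.09454729   40.        ]]
((50.641422271728516, 47.33264923095703), (74.60755157470703, 78.00643157958984), 110.59022521972656)
lens w [[ 522.17870867 -309.28282113   38.        ]]
wrist [ 5  6  7  6 35] [585.8        300.08571429] [[526.95347358  32.49708733  11.        ]]
top [4 3 2 3 5] [307.4 257.2] [[530.44699719  31.08614165  11.        ]]
scene [4 4 3 3 5] [330. 227.] [[528.28615417  31.8361288   11.        ]]
```

Emit:
{"name": "jog_arm", "arguments": {
  "increments": [
    [-0.016,0.057,0,-9.2],
    [-0.032,0.114,0,-18.4],
    [-0.048,0.171,0,-27.6],
    [-0.064,0.228,0,-36.8],
    [-0.08,0.285,0,-46],
    [-0.096,0.342,0,-55.2],
    [-0.112,0.4,0,-64.4],
    [-0.128,0.457,0,-73.6],
    [-0.144,0.514,0,-82.8],
    [-0.158,0.567,0,-91.4]
  ]
}}

```text
clock: 2.58
position: [478.6, 319.5, 248.4]
ee_rot: [0.816, -0.578, -0.001, -0.0]
contact_force: [1.1, 0.2, 0.4]
gripper_width: 85.4
```

Emit:
{"name": "jog_arm", "arguments": {
  "increments": [
    [0,0,0,0]
  ]
}}

```text
clock: 2.7
position: [478.5, 321.5, 247.6]
ee_rot: [0.817, -0.577, -0.001, 0.0]
contact_force: [-0.5, -0.3, 0.4]
gripper_width: 85.8
```

Run:
```python
from h import *
s=read_state();print(s["clock"],s["position"],s["joints"],R.from_quat(s["ee_rot"]).as_matrix().round(3).tolist(),s["contact_force"])
im=get_image("wrist");cv2.imwrite("pics/w2.png",im[:,:,::-1]);np.save("w2.npy",np.r_[s["position"],s["ee_rot"]])
```

```text
2.7 [478.51771181 321.45873997 247.63297104] [ 0.87113867  0.30344258 -0.11386648 -0.00276065 -1.15398538 -0.52843256] [[0.335, -0.942, -0.002], [-0.942, -0.335, 0.001], [-0.002, 0.002, -1.0]] [-0.52797986 -0.29714859  0.3824584 ]
```

View pics/w2.png

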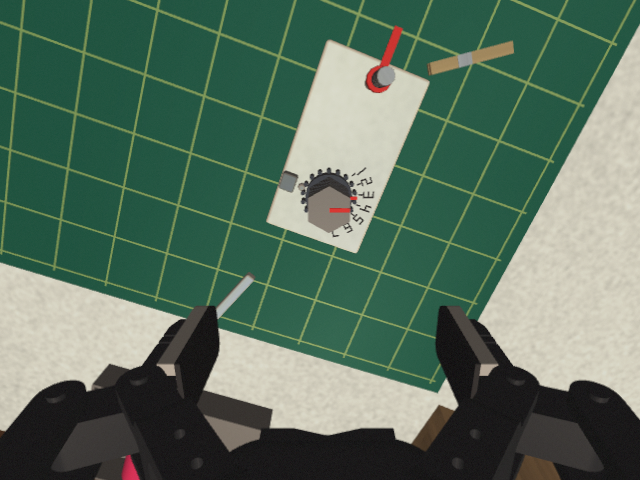

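The wrist view confirms the red line points at 3 (line at (340,210)) and lies along the jaw axis. The hexagon's centre is near (330,209), so I'll measure the offset.

Run:
```python
from h import *
P=loadP("w2.npy");im=cv2.imread("pics/w2.png")
a=cv2.resize(im[160:245,260:390],None,fx=6,fy=6,interpolation=cv2.INTER_CUBIC);cv2.imwrite("pics/w2z.png",a)
h=cv2.cvtColor(im,cv2.COLOR_BGR2HSV)
m=((cv2.inRange(h,(170,130,80),(180,255,255))|cv2.inRange(h,(0,130,80),(6,255,255)))>0)
m[:190]=0;m[225:]=0;m[:,:320]=0;m[:,365:]=0
n,l,st,c=cv2.connectedComponentsWithStats(m.astype(np.uint8),8);print(st[1:],c[1:])
g=im[195:240,300:362].astype(int);hs=h[195:240,300:362]
mm=((hs[:,:,1]<60)&(hs[:,:,2]>85)&(hs[:,:,2]<150)).astype(np.uint8)
n,l,st,c=cv2.connectedComponentsWithStats(mm,8);i=1+np.argmax(st[1:,4]);
ct=max(cv2.findContours((l==i).astype(np.uint8),0,2)[0],key=cv2.contourArea);hu=cv2.convexHull(ct)
M=cv2.moments(hu);cc=np.array([M['m10']/M['m00']+300,M['m01']/M['m00']+195]);print(st[i],cc,plane("wrist",[cc],76,P))
```

```text
[[350 196   7   4  21]
 [330 208  20   5  99]] [[353.04761905 197.85714286]
 [339.4040404  209.97979798]]
[   6    0   48   42 1259] [330.98740124 213.13132607] [[474.25447206 322.58938907  76.        ]]
```

View pics/w2z.png

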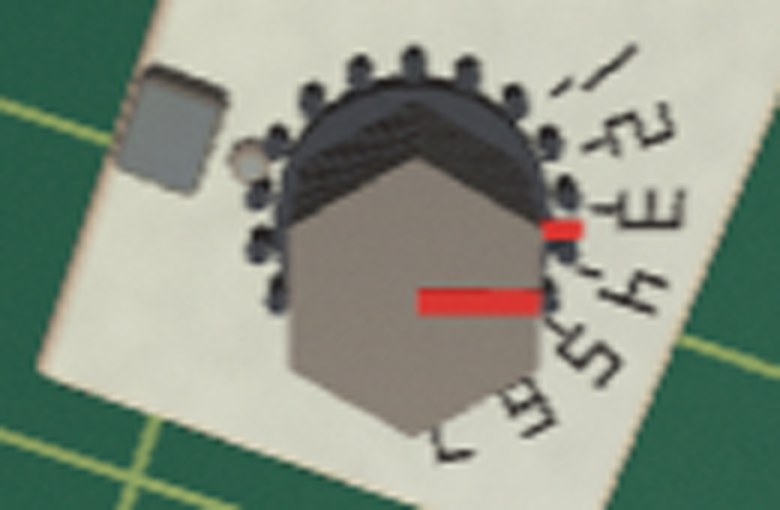

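Emit:
{"name": "jog_arm", "arguments": {
  "increments": [
    [0.001,0.0015,0.05,0],
    [0.001,0.0015,0.1,0],
    [0.001,0.0015,0.15,0],
    [0.001,0.0015,0.18,0],
    [0.001,0.0015,0.189,0],
    [0.001,0.0015,0.189,0],
    [0.001,0.0015,0.189,0]
  ]
}}

```text
clock: 3.62
position: [477.8, 318.9, 60.5]
ee_rot: [0.816, -0.578, -0.001, -0.001]
contact_force: [-0.3, 0.1, 0.9]
gripper_width: 84.9
```

Run:
```python
from h import *
s=read_state();print(s["clock"],s["position"],R.from_quat(s["ee_rot"]).as_matrix().round(3).tolist(),s["contact_force"])
im=get_image("wrist");cv2.imwrite("pics/w3.png",im[:,:,::-1])
```

```text
3.625 [477.82121177 318.85000235  60.45727343] [[0.332, -0.943, -0.0], [-0.943, -0.332, 0.003], [-0.003, -0.001, -1.0]] [-0.29894011  0.13280019  0.92772388]
```

View pics/w3.png

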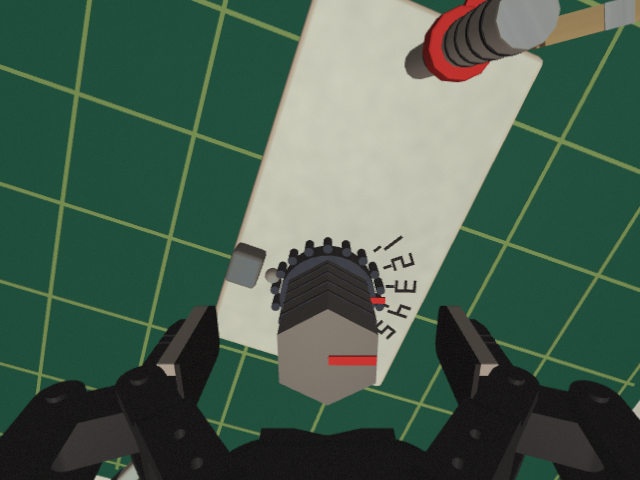

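Run:
```python
from h import *
s=read_state();P=campose("wrist",s)
print(s["position"],plane("wrist",[(328,356.5)],76,P))
```

```text
[477.6730792  318.98618901  60.44257228] [[477.04351392 319.22363582  76.        ]]
```

The sleeve is centred between the pads to within 1 mm. Closing.

Emit:
{"name": "jog_arm", "arguments": {
  "increments": [
    [0,0,0.001,0],
    [0,0,0.001,0],
    [0,0,0.001,0],
    [0,0,0.001,0],
    [0,0,0.001,0],
    [0,0,0.001,0]
  ],
  "hand": -1
}}

```text
clock: 4.42
position: [477.8, 319.1, 59.8]
ee_rot: [0.816, -0.578, -0.001, -0.001]
contact_force: [-2.1, -0.4, 4.8]
gripper_width: 32.9
```

Emit:
{"name": "jog_arm", "arguments": {
  "increments": [
    [0,0,0,5],
    [0,0,0,10],
    [0,0,0,16],
    [0,0,0,22],
    [0,0,0,28],
    [0,0,0,34],
    [0,0,0,38],
    [0,0,0,40],
    [0,0,0,40],
    [0,0,0,40]
  ]
}}

```text
clock: 5.68
position: [477.4, 319.1, 59.9]
ee_rot: [-0.57, 0.822, 0.001, 0.001]
contact_force: [-4.8, 0.4, 5.1]
gripper_width: 33.4
```

Run:
```python
from h import *
s=read_state();M=R.from_quat(s["ee_rot"]).as_matrix();print(s["clock"],s["position"],np.degrees(np.arctan2(M[1,1],M[0,1])),s["contact_force"],s["wrist_torque"],s["gripper_width"])
im=get_image("wrist");cv2.imwrite("pics/w4.png",im[:,:,::-1])
```

```text
5.675 [477.40710466 319.10363256  59.85196314] 159.46825112975793 [-4.76520592  0.37523278  5.14380002] [ 0.19244465  1.11366055 -0.02380259] 33.359287307488145
```

View pics/w4.png

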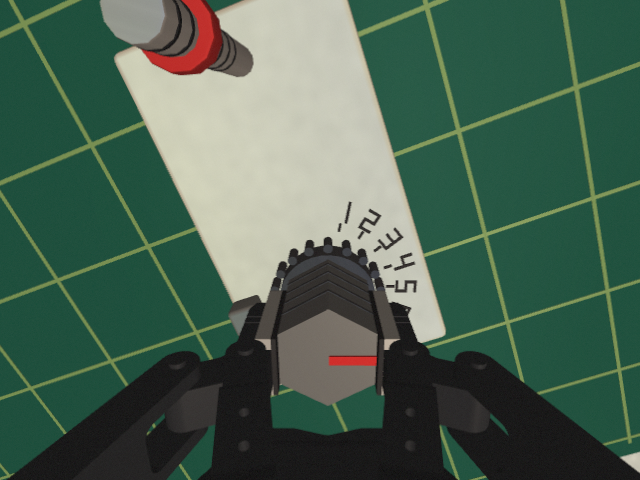

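The line and number 5 are both along the jaw axis at the right. Letting go, then retreating upwards.

Emit:
{"name": "jog_arm", "arguments": {
  "increments": [
    [0,0,0,0],
    [0,0,0,0],
    [0,0,0,0],
    [0,0,0,0],
    [0,0,0,0],
    [0,0,0,0]
  ],
  "hand": 1
}}

```text
clock: 6.48
position: [477.5, 319.1, 59.9]
ee_rot: [-0.57, 0.822, 0.001, 0.001]
contact_force: [-0.6, -0.1, 0.2]
gripper_width: 85.6
```

Emit:
{"name": "jog_arm", "arguments": {
  "increments": [
    [0,0,-0.03,0],
    [0,0,-0.08,0],
    [0,0,-0.13,0],
    [0,0,-0.18,0],
    [0,0,-0.19,0],
    [0,0,-0.19,0]
  ]
}}

```text
clock: 7.22
position: [477.4, 318.6, 250.2]
ee_rot: [-0.57, 0.822, 0.002, 0.001]
contact_force: [0.3, 1.1, -0.6]
gripper_width: 85.4
```

Run:
```python
from h import *
s=read_state();M=R.from_quat(s["ee_rot"]).as_matrix();print(s["clock"],s["position"],np.degrees(np.arctan2(M[1,1],M[0,1])),s["contact_force"],s["gripper_width"])
im=get_image("wrist");cv2.imwrite("pics/w5.png",im[:,:,::-1]);np.save("w5.npy",np.r_[s["position"],s["ee_rot"]])
im=get_image("scene");cv2.imwrite("pics/s5.png",im[:,:,::-1])
a=cv2.resize(im[135:215,370:470,::-1],None,fx=6,fy=6,interpolation=cv2.INTER_CUBIC);cv2.imwrite("pics/s5z.png",a)
```

```text
7.225 [477.42823581 318.55614598 250.21467903] 159.4542598176739 [ 0.32646642  1.13309011 -0.62831827] 85.38220810669151
```

View pics/w5.png

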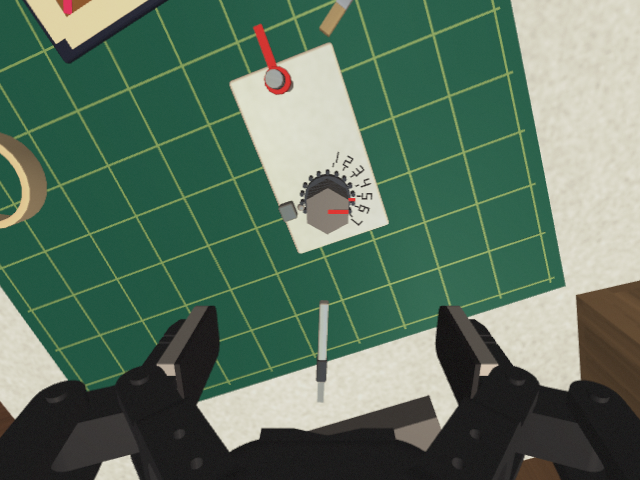

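View pics/s5z.png

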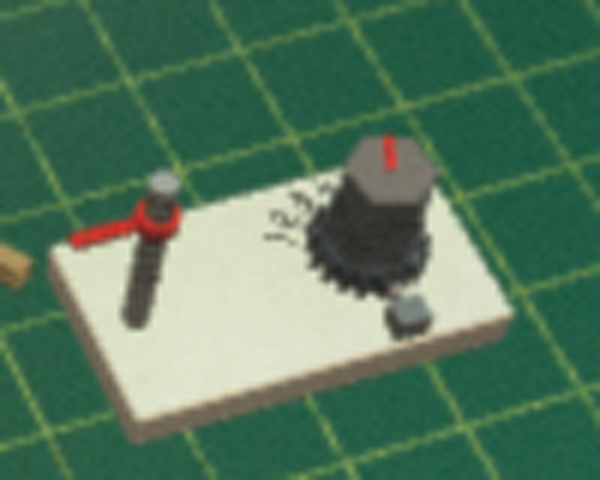

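The gauge reads 5 and the pointer is raised. Next, the loupe.

Emit:
{"name": "jog_arm", "arguments": {
  "increments": [
    [0.057,-0.021,0,-8.5],
    [0.114,-0.042,0,-17],
    [0.171,-0.063,0,-26],
    [0.228,-0.083,0,-35],
    [0.285,-0.104,0,-44],
    [0.342,-0.125,0,-53],
    [0.4,-0.146,0,-62],
    [0.457,-0.167,0,-71],
    [0.514,-0.188,0,-80],
    [0.57,-0.209,0,-88]
  ]
}}

```text
clock: 8.57
position: [471.8, -276.9, 245.6]
ee_rot: [0.981, -0.193, -0.003, -0.0]
contact_force: [0.5, 0.3, 1.0]
gripper_width: 85.2
```

Emit:
{"name": "jog_arm", "arguments": {
  "increments": [
    [0,0,0.06,0],
    [0,0,0.1,0],
    [0,0,0.1,0],
    [0,0,0.1,0]
  ]
}}

```text
clock: 9.07
position: [471.9, -276.9, 146.4]
ee_rot: [0.981, -0.193, -0.003, 0.0]
contact_force: [0.3, -0.9, 0.2]
gripper_width: 85.6
```

Run:
```python
from h import *
s=read_state();M=R.from_quat(s["ee_rot"]).as_matrix();print(s["clock"],s["position"],np.degrees(np.arctan2(M[1,1],M[0,1])),s["contact_force"],s["joints"])
im=get_image("wrist");cv2.imwrite("pics/w6.png",im[:,:,::-1]);np.save("w6.npy",np.r_[s["position"],s["ee_rot"]])
```

```text
9.075 [ 471.94672836 -276.89801667  146.44018802] -112.2162892236456 [ 0.28072275 -0.91259995  0.19425499] [-2.34104921e-01  3.53450931e-01 -3.21246967e-01  3.00968064e-04
 -9.01937692e-01  1.41696330e+00]
```

View pics/w6.png

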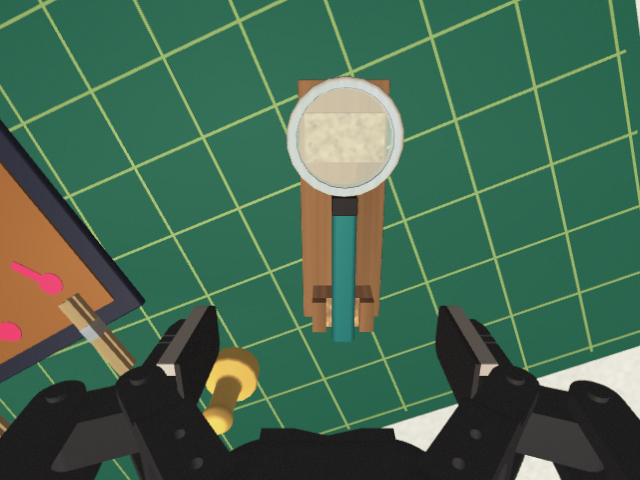

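Run:
```python
from h import *
P=loadP("w6.npy");im=cv2.imread("pics/w6.png");s=read_state();M=R.from_quat(s["ee_rot"]).as_matrix()
m,r,st=teal(im);print(r,st)
ys=[225,250,275,300,325]
for y in ys:
    x=np.where(m[y])[0];w=plane("wrist",[(x.min()-.0,y),(x.max(),y)],40,P);c=w.mean(0);t=M.T@(c-s["position"]);print(y,x.min(),x.max(),c.round(1),t.round(1))
g=im[70:200,280:410];h=cv2.cvtColor(g,cv2.COLOR_BGR2HSV);mm=cv2.inRange(h,(0,0,140),(180,45,255))
c=max(cv2.findContours(mm,0,2)[0],key=cv2.contourArea);e=cv2.fitEllipse(cv2.convexHull(c));print(e)
for cc in (np.array(e[0])+[280,70],(345,137)):
    w=plane("wrist",[cc],38,P)[0];print("lens",w,M.T@(w-s["position"]))
w=plane("wrist",[(235,372)],30,P)[0];print("dauber",w,M.T@(w-s["position"]))
```

```text
((343.4999694824219, 279.0), (22.999996185302734, 125.99998474121094), 0.0) [ 332  216   24  127 2838]
225 332 355 [ 475.4 -289.3   40. ] [  7.9  10.2 107.2]
250 332 355 [ 459.5 -283.    40. ] [ -9.2  10.5 107.2]
275 332 354 [ 442.9 -276.2   40. ] [-27.1  10.4 107.3]
300 332 353 [ 425.6 -269.    40. ] [-45.9  10.3 107.4]
325 333 353 [ 407.1 -262.1   40. ] [-65.6  10.9 107.5]
((64.6884765625, 66.33550262451172), (117.03665161132812, 119.57097625732422), 18.107498168945312)
lens [ 526.19482721 -310.00022299   38.        ] [ 62.75753678  10.21301738 108.96452907]
lens [ 525.76514987 -310.0318843    38.        ] [ 62.37172456  10.40477584 108.96616706]
dauber [ 393.52885989 -168.35124106   30.        ] [-113.58241361  -70.77152709  117.59114012]
```

Emit:
{"name": "jog_arm", "arguments": {
  "increments": [
    [0.0085,0.0104,0.02,0],
    [0.0085,0.0104,0.06,0],
    [0.0085,0.0104,0.09,0],
    [0.0085,0.0104,0.108,0],
    [0.0085,0.0104,0.115,0],
    [0.0085,0.0104,0.115,0],
    [0.0085,0.0104,0.115,0]
  ]
}}

```text
clock: 10.0
position: [476.6, -290.0, 33.1]
ee_rot: [0.981, -0.193, -0.001, 0.0]
contact_force: [-0.5, -0.0, 0.0]
gripper_width: 85.2
```

Run:
```python
from h import *
s=read_state();M=R.from_quat(s["ee_rot"]).as_matrix();print(s["clock"],s["position"],M.round(4).tolist(),s["contact_force"])
im=get_image("wrist");cv2.imwrite("pics/w7.png",im[:,:,::-1]);np.save("w7.npy",np.r_[s["position"],s["ee_rot"]])
```

```text
10.0 [ 476.63983362 -289.96051934   33.07692896] [[0.9259, -0.3779, -0.0019], [-0.3779, -0.9259, 0.0001], [-0.0018, 0.0006, -1.0]] [-0.53429701 -0.0395043   0.00580774]
```

View pics/w7.png

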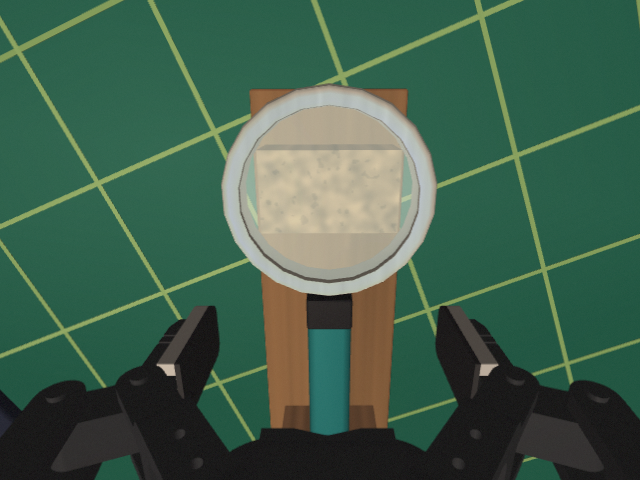

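Emit:
{"name": "jog_arm", "arguments": {
  "increments": [
    [0,0,0.002,0],
    [0,0,0.002,0]
  ]
}}

```text
clock: 10.3
position: [476.8, -289.9, 31.5]
ee_rot: [0.981, -0.193, -0.001, 0.0]
contact_force: [-0.1, -0.1, 0.3]
gripper_width: 85.2
```

Emit:
{"name": "jog_arm", "arguments": {
  "increments": [
    [0,0,0,0],
    [0,0,0,0],
    [0,0,0,0],
    [0,0,0,0],
    [0,0,0,0],
    [0,0,0,0],
    [0,0,0,0],
    [0,0,0,0]
  ],
  "hand": -1
}}

```text
clock: 11.3
position: [476.8, -290.0, 31.6]
ee_rot: [0.981, -0.192, -0.0, 0.0]
contact_force: [-0.4, 0.3, 1.6]
gripper_width: 14.7
```

Run:
```python
from h import *
s=read_state();M=R.from_quat(s["ee_rot"]).as_matrix();print(s["clock"],s["position"],s["gripper_width"],M.round(4).tolist(),s["contact_force"],s["wrist_torque"])
im=get_image("wrist");cv2.imwrite("pics/w8.png",im[:,:,::-1]);np.save("w8.npy",np.r_[s["position"],s["ee_rot"]])
```

```text
11.3 [ 476.80471615 -290.01842682   31.60990717] 14.65875607511163 [[0.9259, -0.3777, -0.001], [-0.3777, -0.9259, -0.0002], [-0.0008, 0.0005, -1.0]] [-0.38215798  0.31743495  1.55477845] [-0.25859074  0.21117075  0.04350951]
```

View pics/w8.png

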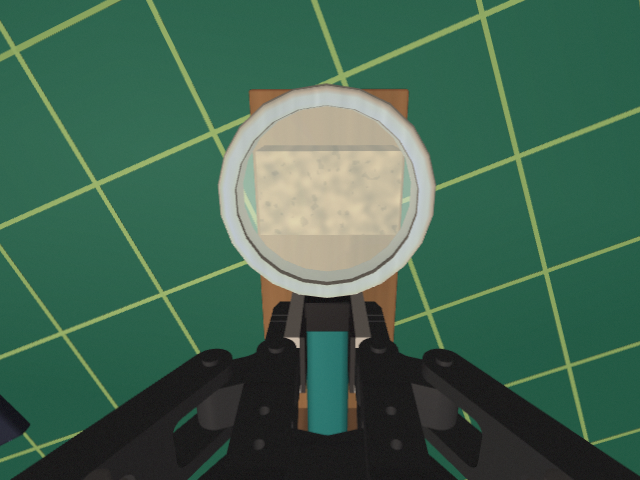

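Emit:
{"name": "jog_arm", "arguments": {
  "increments": [
    [0,0,-0.01,0],
    [0,0,-0.025,0],
    [0,0,-0.05,0],
    [0,0,-0.08,0],
    [0,0,-0.1,0],
    [0,0,-0.1,0],
    [0,0,-0.1,0]
  ]
}}

```text
clock: 12.22
position: [476.3, -289.7, 131.2]
ee_rot: [0.981, -0.193, -0.001, -0.0]
contact_force: [0.5, 0.1, -1.6]
gripper_width: 14.6
```

Run:
```python
from h import *
s=read_state();M=R.from_quat(s["ee_rot"]).as_matrix();print(s["clock"],s["position"],s["gripper_width"],M.round(4).tolist(),s["contact_force"],s["wrist_torque"])
im=get_image("wrist");cv2.imwrite("pics/w9.png",im[:,:,::-1]);np.save("w9.npy",np.r_[s["position"],s["ee_rot"]])
def lens(f):
    im=cv2.imread(f);g=im[60:310,200:460];h=cv2.cvtColor(g,cv2.COLOR_BGR2HSV);mm=cv2.inRange(h,(0,0,150),(180,45,255))
    mm=cv2.inRange(h,(80,3,130),(115,45,255))
    n,l,st,c=cv2.connectedComponentsWithStats(mm,8);i=1+np.argmax(st[1:,4])
    c=max(cv2.findContours((l==i).astype(np.uint8),0,2)[0],key=cv2.contourArea);e=cv2.fitEllipse(cv2.convexHull(c));return np.array(e[0])+[200,60],e[1],st[i]
for a in"89":print(lens(f"pics/w{a}.png"))
c,_,_=lens("pics/w9.png");T=np.array(calibration("wrist")["hand_eye"])
for a in "89":
    P=loadP(f"w{a}.npy");q=np.load(f"w{a}.npy");Mq=R.from_quat(q[3:]).as_matrix();p,d=ray("wrist",[lens(f"pics/w{a}.png")[0]],P)
    t=Mq.T@(p-q[:3]);dd=Mq.T@d[0]; print("lens top in tool", t+dd*((-7-t[2])/dd[2]))
```

```text
12.225 [ 476.32319804 -289.6805294   131.18545978] 14.573062413956729 [[0.9257, -0.3781, -0.0017], [-0.3781, -0.9257, 0.0005], [-0.0018, 0.0001, -1.0]] [ 0.47137504  0.06548353 -1.63178806] [0.04486277 0.07273739 0.01297054]
(array([331.05133057, 188.33319092]), (178.18505859375, 189.00804138183594), array([  68,   38,  157,  142, 1214], dtype=int32))
(array([332.70091248, 187.503479  ]), (175.47311401367188, 187.03018188476562), array([  76,   38,  149,  142, 1173], dtype=int32))
lens top in tool [56.1913529   0.86562397 -7.        ]
lens top in tool [56.45740649  1.38467653 -7.        ]
```

View pics/w9.png

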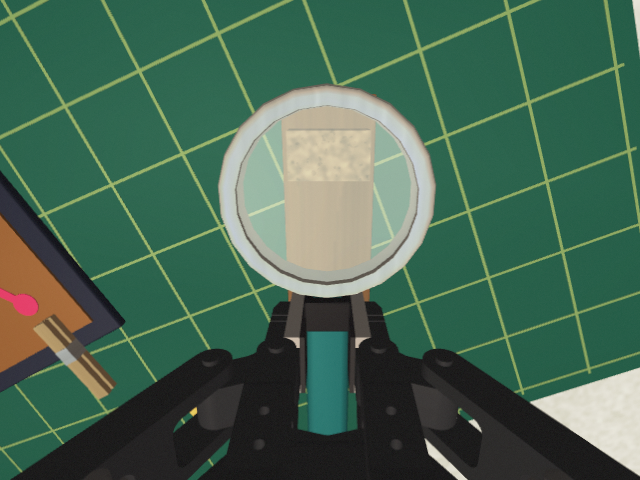

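Run:
```python
from h import *
q=np.load("w9.npy");P=loadP("w9.npy");M=R.from_quat(q[3:]).as_matrix()
p,d=ray("wrist",[(327,191.5),(219,191.5),(435,191.5),(327,86),(327,297)],P)
t=M.T@(p-q[:3]);dd=(M.T@d.T).T
X=t+dd*((-6.5-t[2])/dd[:,2])[:,None];print(X.round(1)); L=np.array([X[3:,0].mean(),X[1:3,1].mean(),-0.5]);print(L)
mk=np.array([529,31.8,85]);tcp=mk-M@L;print("tcp target",tcp,"shift tool",M.T@(tcp-q[:3]))
```

```text
[[ 55.1  -0.4  -6.5]
 [ 55.  -34.8  -6.5]
 [ 55.1  33.9  -6.5]
 [ 86.4  -0.4  -6.5]
 [ 17.6  -0.4  -6.5]]
[51.99502866 -0.42216539 -0.5       ]
tcp target [480.70525319  51.0707852   84.59318694] shift tool [-124.71114411 -317.11399463   46.76906713]
```

Emit:
{"name": "jog_arm", "arguments": {
  "increments": [
    [-0.01,-0.025,0,0],
    [-0.025,-0.064,0,0],
    [-0.043,-0.109,0,0],
    [-0.062,-0.158,0,0],
    [-0.081,-0.206,0,0],
    [-0.1,-0.254,0,0],
    [-0.115,-0.292,0,0],
    [-0.1247,-0.317,0,0],
    [-0.1247,-0.317,0,0],
    [-0.1247,-0.317,0,0]
  ]
}}

```text
clock: 13.52
position: [480.0, 50.4, 130.2]
ee_rot: [0.981, -0.193, -0.002, 0.0]
contact_force: [0.3, -1.2, -0.9]
gripper_width: 14.7
```

Run:
```python
from h import *
s=read_state();M=R.from_quat(s["ee_rot"]).as_matrix();print(s["clock"],s["position"],s["gripper_width"],M.round(4).tolist(),s["contact_force"],s["wrist_torque"])
im=get_image("wrist");cv2.imwrite("pics/w10.png",im[:,:,::-1]);np.save("w10.npy",np.r_[s["position"],s["ee_rot"]])
```

```text
13.525 [479.99257068  50.41065534 130.23283866] 14.749563056064662 [[0.9257, -0.3782, -0.0045], [-0.3782, -0.9257, -0.0], [-0.0042, 0.0018, -1.0]] [ 0.34100997 -1.15912138 -0.87094628] [-0.02965167 -0.01001665 -0.0333859 ]
```

View pics/w10.png

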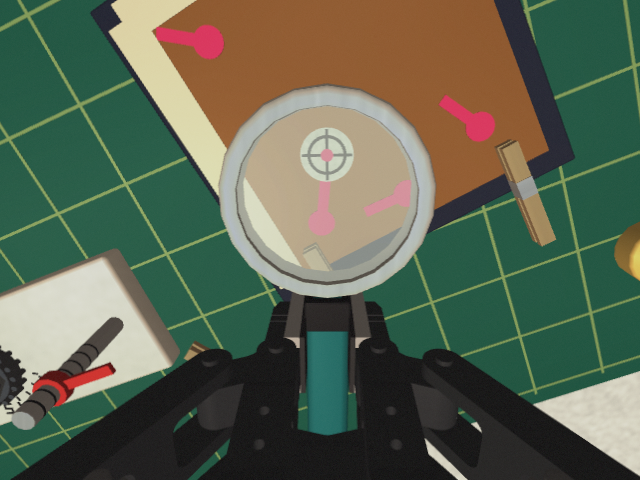

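The mark shows through the lens at (326.5,155). Next, the mark's position from this view, then the descent.

Run:
```python
from h import *
q=np.load("w10.npy");P=loadP("w10.npy");M=R.from_quat(q[3:]).as_matrix()
w=plane("wrist",[(326.5,155)],11,P)[0];print("mark",w,M.T@(w-q[:3]))
```

```text
mark [526.99390076  31.90475234  11.        ] [ 51.00478318  -0.85524109 119.02035096]
```

Emit:
{"name": "jog_arm", "arguments": {
  "increments": [
    [0,0,0.01,0],
    [0,0,0.025,0],
    [0,0,0.04,0],
    [0,0,0.0456,0],
    [0,0,0.0456,0],
    [0,0,0.0456,0],
    [0,0,0.0456,0]
  ]
}}

```text
clock: 14.45
position: [480.2, 50.2, 85.3]
ee_rot: [0.981, -0.193, -0.002, 0.0]
contact_force: [-0.6, 0.4, -1.7]
gripper_width: 15.0
```

Run:
```python
from h import *
s=read_state();M=R.from_quat(s["ee_rot"]).as_matrix();print(s["clock"],s["position"],s["gripper_width"],M.round(4).tolist(),s["contact_force"],s["wrist_torque"])
im=get_image("wrist");cv2.imwrite("pics/w11.png",im[:,:,::-1]);np.save("w11.npy",np.r_[s["position"],s["ee_rot"]])
for n,b in(("scene",(290,170,370,250)),("top",(270,230,350,290))):
    im=get_image(n);cv2.imwrite(f"pics/{n}11.png",im[:,:,::-1]);x0,y0,x1,y1=b
    cv2.imwrite(f"pics/{n}11z.png",cv2.resize(im[y0:y1,x0:x1,::-1],None,fx=7,fy=7,interpolation=cv2.INTER_CUBIC))
```

```text
14.45 [480.23495905  50.21405217  85.27553128] 14.994772496852478 [[0.9255, -0.3789, -0.0031], [-0.3789, -0.9255, 0.0005], [-0.003, 0.0007, -1.0]] [-0.59647228  0.36381596 -1.65680265] [-0.03257579 -0.01568296  0.00396133]
```

View pics/w11.png

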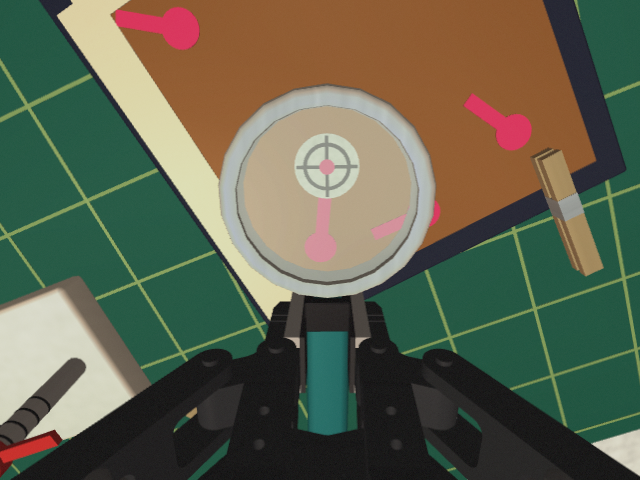

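View pics/scene11z.png

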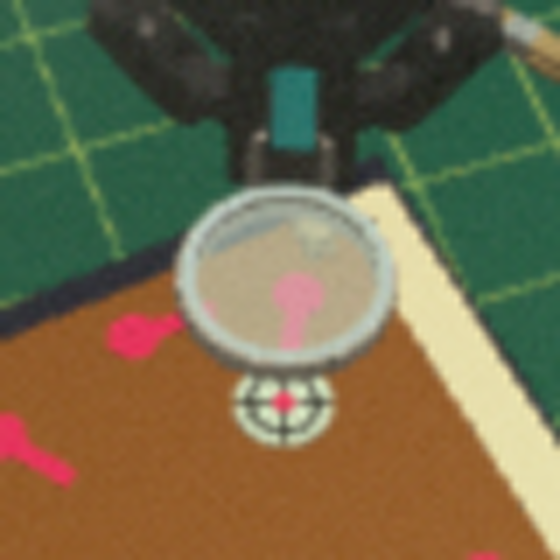

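View pics/top11z.png

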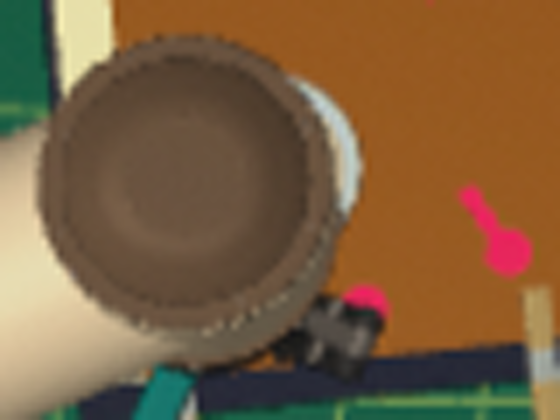

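Run:
```python
from h import *
q=np.load("w11.npy");P=loadP("w11.npy");M=R.from_quat(q[3:]).as_matrix()
w=plane("wrist",[(326.5,167)],11,P)[0];print("mark wrist",w,M.T@(w-q[:3]))
for z in(-6.5,-.5):
    p,d=ray("wrist",[(219,191.5),(435,191.5),(327,86),(327,297)],P)
    t=M.T@(p-q[:3]);dd=(M.T@d.T).T;X=t+dd*((z-t[2])/dd[:,2])[:,None];print(z,X[2:,0],X[:2,1])
z2=lambda p:np.array(p)/7+[290-.43,170-.43]
m=plane("scene",[z2((284,401))],11)[0];print("mark scene",m)
for z in(91,85,88):
    l=plane("scene",[z2((178,272)),z2((396,272)),z2((287,185)),z2((287,272))],z);print(z,"L/R mid",l[:2].mean(0),np.linalg.norm(l[0]-l[1]),"top",l[2])
im=cv2.imread("pics/scene11.png")[170:250,290:370];h=cv2.cvtColor(im,cv2.COLOR_BGR2HSV)
mm=cv2.inRange(h,(40,5,140),(115,60,255));mm[:20]=0;mm[54:]=0
n,l,st,c=cv2.connectedComponentsWithStats(mm,8);i=1+np.argmax(st[1:,4]);print(st[i])
ct=max(cv2.findContours((l==i).astype(np.uint8),0,1)[0],key=cv2.contourArea);e=cv2.fitEllipse(cv2.convexHull(ct));print(e)
c=np.array(e[0])+[290,170];
for z in(89,91):print(plane("scene",[c],z))
# predicted outline for lens centred at mark level z=85
a=np.linspace(0,2*np.pi,73)
for zz in(79,91):
  pr=proj("scene",np.c_[m[0]+36*np.cos(a),m[1]+36*np.sin(a),zz+0*a]);pr=(pr-[290-.43,170-.43])*7;print(zz,pr.min(0),pr.max(0))
# pointer height check
```

```text
mark wrist [526.89940608  31.86985393  11.        ] [50.36111154 -0.7533119  74.12237003]
-6.5 [86.41278601 17.57698306] [-34.75133908  33.9077851 ]
-0.5 [86.6755017  14.36521068] [-36.49004033  35.63465407]
mark scene [528.01676666  32.29346019  11.        ]
91 L/R mid [529.55254526  31.58857075  91.        ] 69.56515446123392 top [497.44514492  43.27320614  91.        ]
85 L/R mid [525.71128618  33.08246531  85.        ] 70.06488695938364 top [493.37323715  44.85103916  85.        ]
88 L/R mid [527.63191572  32.33551803  88.        ] 69.81502071030879 top [495.40919104  44.06212265  88.        ]
[ 26  27  30  25 195]
((40.40435791015625, 38.40849685668945), (24.95450210571289, 29.878192901611328), 95.8485336303711)
[[528.09668248  31.73884273  89.        ]]
[[529.37752128  31.24170845  91.        ]]
79 [175.30725198 197.90150767] [398.47648324 382.99545233]
91 [174.71780755 176.2155577 ] [400.16727129 362.43643196]
```

Emit:
{"name": "jog_arm", "arguments": {
  "increments": [
    [-0.0005,0,0.0007,0],
    [-0.0005,0,0.0007,0],
    [-0.0005,0,0.0007,0],
    [-0.0005,0,0.0007,0],
    [-0.0005,0,0.0007,0],
    [-0.0005,0,0.0007,0]
  ]
}}

```text
clock: 15.35
position: [479.6, 50.4, 84.4]
ee_rot: [0.981, -0.193, -0.002, 0.0]
contact_force: [0.5, 0.8, -0.4]
gripper_width: 14.8
```

Run:
```python
from h import *
s=read_state();M=R.from_quat(s["ee_rot"]).as_matrix();print(s["clock"],s["position"],s["joint_vel"].round(4),s["gripper_width"],M.round(4)[2].tolist(),s["contact_force"])
im=get_image("wrist");cv2.imwrite("pics/w12.png",im[:,:,::-1])
P=campose("wrist",s)
h=cv2.cvtColor(im[:,:,::-1].copy(),cv2.COLOR_BGR2HSV)[140:190,300:355];m=cv2.inRange(h,(165,40,150),(180,255,255));n,l,st,c=cv2.connectedComponentsWithStats(m,8);i=1+np.argmax(st[1:,4]);c=c[i]+[300,140]
w=plane("wrist",[c],11,P)[0];print(st[i],c,w,M.T@(w-s["position"]))
im=get_image("scene");cv2.imwrite("pics/scene12.png",im[:,:,::-1])
```

```text
15.35 [479.57195588  50.40234519  84.39419156] [ 0.0008 -0.002   0.0001 -0.0001 -0.0007 -0.0012] 14.76581658008146 [-0.0034, 0.001, -1.0] [ 0.49030204  0.79306427 -0.37400695]
[ 19  18  16  16 181] [326.33701657 165.45856354] [527.10687466  31.77111814  11.        ] [51.29929842 -0.83601845 73.21940682]
```

View pics/scene12.png

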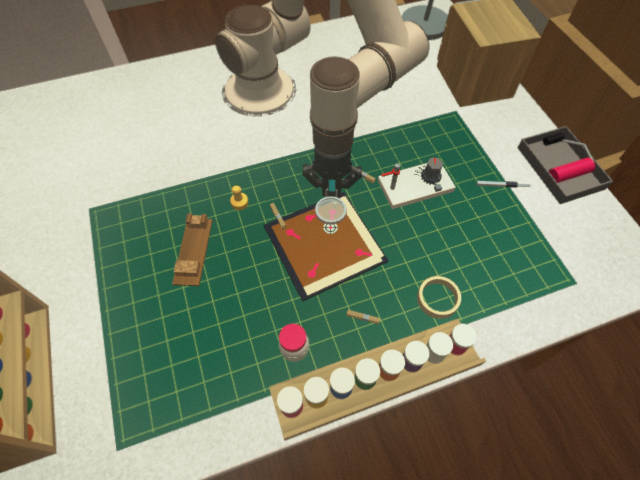

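The lens is over the mark: mark at tool (51.3, -0.8) mm and lens about (51, -0.4) mm. The bystanders haven't moved, so I'm handing in.

```bash
python3 -c "
from bench import *
print(job_done()); s=read_state(); print(s['clock'],s['position'],s['gripper_width'])"
```

```text
the job is handed in; nothing more can be done
None
the job is handed in; nothing more can be done
```

I turned the sleeve from 3 to 5 and let go, then took the loupe off its rest by the handle. It is now held still over the registration mark at the pointer's height, handed in at about 15.5 s of the 51 s allowed.

**Gauge:** after release the wrist view showed the red line at 5, and the scene view showed the pointer had risen. I took its 85 mm height from the task description and did not measure it.

**Height:** the last state puts the lens centre at about 85 mm, based on how far the loupe was lifted from its rest.

**Centring:** the wrist view puts the lens within about 1 mm of the mark. The scene camera, checked just before a final shift of about 1 mm, agreed to about the same. The top camera's view was blocked by the arm.

**Level and grip:** the tool is tilted about 0.2°. The loupe looked the same in the wrist view before and after lifting, so it did not slip.

**Surroundings:** the arm was still, force readings stayed under 2 N after the lift, and the other things looked unmoved in the final scene picture.

**Disagreements:** estimates of the lens-to-grip distance ranged from 50.5 to 53 mm, against 54 mm nominal. The mark's x position varied by about 3 mm between cameras. I relied on seeing lens and mark in the same picture.

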